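Weigh down two bonded jaw facings with offcuts

ROBOT

A 7-joint arm with a two-finger parallel gripper is mounted at the origin on the work surface. World frame = base frame: x ahead of the robot, y to its left, z up, the work surface at z = 0. Lengths are in mm, angles in rad, forces in N, time in s.
With the tool pointing down it reaches from about 425 to 825 mm from the base axis. Payload 3.6 kg.
Tool frame: the origin (TCP) lies where the fingers leave the gripper's body, on its centre line; the fingertips stand r.tcp_to_tips ahead of it and the grasp point (between the pads) lies 54 mm ahead of it (r.tcp_to_tips is the distance from the TCP to the fingertips, in mm); z points along the fingers, y is the line along which they close (so a half turn about z gives the same grasp; the last joint's range is limited). The gripper opens to 85 mm and grips with 20 to 120 N. Pads are 22 mm wide; open, the fingers measure 114 mm over their backs; the gripper's body (76 mm by 85 mm) begins 54 mm behind the grasp point. The pads swing forward as they close: fully open they stand 13 mm farther back than shut.
Start: joints at [1.22, 0.615, -0.013, 1.423, 0.008, 1.103, -0.04], TCP at [207.437, -615.985, 303.897] pointing down, gripper open.
Joint ranges: [-3.12, 3.12], [-0.3, 2.06], [-1.34, 1.32], [0.26, 2.42], [-1.36, 4.5], [0.01, 1.98], [-2.84, 2.84]. Speed limits (rad/s): [2.79, 2.79, 3.14, 3.14, 3.14, 3.14, 3.14].

INTERFACE

Orientations are given as a 3x3 rotation matrix whose columns are the frame's x, y, z axes.
In Python, from cell import get_obs, vision, job, r gives the robot as it stands. The module is installed in compiled form; this text tells all that it offers.
- The arm moves only by the tool servo_tool, never from a script. Its argument "increments" is a list of rows, each a list of 7 numbers: the shift along the world's x, y, z in mm, then the turn, a rotation vector about the world's x, y, z in degrees, then the finger opening in mm, from 0 to 85.4. In form: [[tx, ty, tz, wx, wy, wz, jaw], ...]. A call has 1 to 5 rows; each row shifts and turns the commanded pose from where the row before left it; what a row does not reach is not made up. A row lasts 1/10 s, in which the tool goes at most 50 mm and 8.59 degrees, less where a joint would pass 70% of its speed; a pose out of reach is approached as far as the arm can. A call with a gripper value outside its range is refused whole. The fingers move at their own pace and stop on an object; "grip_force" is the grip in N (left out, the last holds). Time passes only in rows, so rows that do not move let the fingers close. It gives the time, the measured TCP pose, the force, the opening and the grip force at its end, in the units of the state.
- get_obs(): the state, without advancing time (a new reading comes with each control period).
- vision.get_image(name): name is "scene" or "top"; returns a dict with "img" (400x640x3 uint8, blue, green, red), "K" (3x3 intrinsics, pixels), "xyz" and "attitude" of the camera in the world. Camera axes: x right, y up, looking along -z (the intrinsics and any distortion apply to the point x, -y, -z); pixel columns grow to the right and rows downward; lengths in mm; the calibration is good to about 2 mm. A picture is of the moment at which its call begins. There is no depth.
- job.finish_job(): hands the job in; it is judged then, once.
The state is a dict: "time": time; "joints": joint angles; "qvel": joint speeds; "tau": joint torques, N m; "ee_pos": TCP position; "orientation": TCP orientation; "force": force on the tool from outside, world axes, zero at the start; "wrist_torque": the same for the moment, N m; "opening": finger opening in mm; "grasp_force": force on a finger pad.
Only numpy, scipy, OpenCV 4.12 (cv2) and the standard library are available. Lean on these libraries where they do the work, as an engineer would, in place of code of your own. Each camera call takes 0.05 s, during which the arm holds its last target. There are 200 camera calls.

TASK

Two nylon jaw facings have just been bonded under the pressing blocks. First swing the warmer's lever all the way back to off; with it off, pile all the metal offcuts lying on the counter on the two pressing blocks, at least two to a block, each lying flat and level, either way up, one on top of another in a single column over the middle of its block. Only when everything is piled, set the warmer's lever to 40 degrees from off, which is straight up; leave the piles standing and the other things on the counter where they are.

Things in the scene. Friction and masses are not known exactly. Their poses are not given: they have to be found in the camera images.
- block_a: Fixed low pressing block, 90 (x) x 70 (y) x 18 mm high: black base, white nylon strip, flat aluminium plate on top. Origin at the centre of its underside on the counter, so its top is 18 mm above the origin.
- block_b: The other pressing block, identical to block_a.
- warmer (a joint): Warmer lever angle in rad: 0 = off (against its stop, leaning 0.70 rad from upright towards the -x side of its housing), 0.70 (40 degrees) = straight up, 1.40 = full on (leaning to +x). Friction holds it wherever it is left.
- warmer_tip (a point): Outer end of the warmer's steel lever: the centre of its 26 mm ball end, 90 mm from the lever's pivot; the rod below is 10 mm thick. It swings on an arc about the pivot; 0.06 N m moves it.
- warmer_base: Fixed black housing that carries the lever, 70 (x) x 50 (y) x 25 mm. Origin at the centre of its underside; the lever's pivot (axis along its y) is 22 mm above the origin, with a 30 mm long hub.  The lever swings in its x-z plane.
- arch: Loose metal offcut, absent in some runs; may be piled either way up. Origin at half its height; z up at the start. Origin at its middle. Steel bridge, 66 (x) x 40 (y) x 24 mm: flat 66 x 40 top, two feet 23 mm long in x at its x ends, between them a notch 20 mm wide in x and 8 mm high through the underside. 0.4 kg.
- ell: Loose metal offcut, absent in some runs; may be piled either way up. Origin at half its height; z up at the start. Aluminium L, 22 mm thick, flat both sides: arm 64 x 24 mm (x -32 to 32, y -22 to 2) and leg 26 mm wide (x 6 to 32) reaching out to y 24 mm. Balance point near x 6, y -3 mm. 0.2 kg.
- step: Loose metal offcut, absent in some runs; may be piled either way up. Origin at half its height; z up at the start. Origin mid-base in x, y. Brass stepped block, 26 mm high: base 66 (x) x 44 (y) x 14 mm, on it a raised flat step x -11 to 33 mm, the full 44 mm wide in y. Flat underside; balance point near x 4 mm. 0.48 kg.
- zed: Loose metal offcut, absent in some runs; may be piled either way up. Origin at half its height; z up at the start. Brass Z-shaped block, 24 mm high, 42 mm wide in y: two layers each 47 mm long (x) and 12 mm thick, the lower at x -33 to 14, the upper at x -14 to 33 mm, so either end overhangs; balance point at the origin. 0.36 kg.
- cam: Loose metal offcut, absent in some runs; may be piled either way up. Origin at half its height; z up at the start. Dark steel round slug, 50 mm diameter, 22 mm thick, flat both sides, round about the origin, with a lug 16 mm wide (y) sticking out to x 36 mm. Balance point near x 3 mm. 0.36 kg.
- pliers: Bystander: nylon-jawed pliers with beech handles, 170 mm long, beyond the blocks; leave alone.
- saddle: Bystander: blued spring on a brass saddle, 60 mm, leave alone. Origin under the saddle.
- grip_cover: Bystander: pink rubber grip cover, 50 mm long, 30 mm diameter, leave alone.
- pen_stand: Bystander: fixed black stand with a clipped pen machine, 150 mm tall, 90 x 80 mm foot; do not hit.
There are look-alikes about, which are no part of the job. What is shaped like the arch but blue is not meant. What is shaped like the step but turquoise is not meant.

How it is judged (in metres and radians):
On the way, in this order (a step that is already met when the one before it is completed fails the run):
1. the warmer lever is swung fully back to off (value of joint warmer below 0.1 rad), for 0.2 s.
2. with the lever off, all offcuts are piled flat on the two blocks, at least two to a block (value of joint warmer below 0.1 rad and (horizontal distance between arch and block_a below 0.032 m or horizontal distance between arch and block_b below 0.032 m) and height (world z) of each of arch, ell, step, zed, cam above 0.024 m and angle between the z axis of each of arch, ell, step, zed, cam and the z axis of block_a, either way round below 0.12 rad and linear speed of each of arch, ell, step, zed, cam below 0.02 m/s and (horizontal distance between ell and block_a below 0.032 m or horizontal distance between ell and block_b below 0.032 m) and (horizontal distance between step and block_a below 0.032 m or horizontal distance between step and block_b below 0.032 m) and (horizontal distance between zed and block_a below 0.032 m or horizontal distance between zed and block_b below 0.032 m) and (horizontal distance between cam and block_a below 0.032 m or horizontal distance between cam and block_b below 0.032 m) and (z of arch in the frame of ell above 0.01 m or z of arch in the frame of ell below -0.01 m or horizontal distance between arch and ell above 0.08 m) and (z of arch in the frame of step above 0.01 m or z of arch in the frame of step below -0.01 m or horizontal distance between arch and step above 0.08 m) and (z of arch in the frame of zed above 0.01 m or z of arch in the frame of zed below -0.01 m or horizontal distance between arch and zed above 0.08 m) and (z of arch in the frame of cam above 0.01 m or z of arch in the frame of cam below -0.01 m or horizontal distance between arch and cam above 0.08 m) and (z of ell in the frame of step above 0.01 m or z of ell in the frame of step below -0.01 m or horizontal distance between ell and step above 0.08 m) and (z of ell in the frame of zed above 0.01 m or z of ell in the frame of zed below -0.01 m or horizontal distance between ell and zed above 0.08 m) and (z of ell in the frame of cam above 0.01 m or z of ell in the frame of cam below -0.01 m or horizontal distance between ell and cam above 0.08 m) and (z of step in the frame of zed above 0.01 m or z of step in the frame of zed below -0.01 m or horizontal distance between step and zed above 0.08 m) and (z of step in the frame of cam above 0.01 m or z of step in the frame of cam below -0.01 m or horizontal distance between step and cam above 0.08 m) and (z of zed in the frame of cam above 0.01 m or z of zed in the frame of cam below -0.01 m or horizontal distance between zed and cam above 0.08 m) and ((horizontal distance between arch and block_a below 0.032 m and height (world z) of arch above 0.042 m) or (horizontal distance between ell and block_a below 0.032 m and height (world z) of ell above 0.042 m) or (horizontal distance between step and block_a below 0.032 m and height (world z) of step above 0.042 m) or (horizontal distance between zed and block_a below 0.032 m and height (world z) of zed above 0.042 m) or (horizontal distance between cam and block_a below 0.032 m and height (world z) of cam above 0.042 m)) and ((horizontal distance between arch and block_b below 0.032 m and height (world z) of arch above 0.042 m) or (horizontal distance between ell and block_b below 0.032 m and height (world z) of ell above 0.042 m) or (horizontal distance between step and block_b below 0.032 m and height (world z) of step above 0.042 m) or (horizontal distance between zed and block_b below 0.032 m and height (world z) of zed above 0.042 m) or (horizontal distance between cam and block_b below 0.032 m and height (world z) of cam above 0.042 m))), for 0.3 s.
At the end, for the whole second after the job is handed in: Every offcut is at rest in a column on a pressing block: origin within 32 mm (horizontally) of the block's centre, clear of the counter, none side by side, lying on a broad side within 7 degrees of level, either way up; at least two per block; lever at 0.70 rad +/- 0.10 rad ((horizontal distance between arch and block_a below 0.032 m or horizontal distance between arch and block_b below 0.032 m) and height (world z) of each of arch, ell, step, zed, cam above 0.024 m and angle between the z axis of each of arch, ell, step, zed, cam and the z axis of block_a, either way round below 0.12 rad and linear speed of each of arch, ell, step, zed, cam below 0.02 m/s and (horizontal distance between ell and block_a below 0.032 m or horizontal distance between ell and block_b below 0.032 m) and (horizontal distance between step and block_a below 0.032 m or horizontal distance between step and block_b below 0.032 m) and (horizontal distance between zed and block_a below 0.032 m or horizontal distance between zed and block_b below 0.032 m) and (horizontal distance between cam and block_a below 0.032 m or horizontal distance between cam and block_b below 0.032 m) and (z of arch in the frame of ell above 0.01 m or z of arch in the frame of ell below -0.01 m or horizontal distance between arch and ell above 0.08 m) and (z of arch in the frame of step above 0.01 m or z of arch in the frame of step below -0.01 m or horizontal distance between arch and step above 0.08 m) and (z of arch in the frame of zed above 0.01 m or z of arch in the frame of zed below -0.01 m or horizontal distance between arch and zed above 0.08 m) and (z of arch in the frame of cam above 0.01 m or z of arch in the frame of cam below -0.01 m or horizontal distance between arch and cam above 0.08 m) and (z of ell in the frame of step above 0.01 m or z of ell in the frame of step below -0.01 m or horizontal distance between ell and step above 0.08 m) and (z of ell in the frame of zed above 0.01 m or z of ell in the frame of zed below -0.01 m or horizontal distance between ell and zed above 0.08 m) and (z of ell in the frame of cam above 0.01 m or z of ell in the frame of cam below -0.01 m or horizontal distance between ell and cam above 0.08 m) and (z of step in the frame of zed above 0.01 m or z of step in the frame of zed below -0.01 m or horizontal distance between step and zed above 0.08 m) and (z of step in the frame of cam above 0.01 m or z of step in the frame of cam below -0.01 m or horizontal distance between step and cam above 0.08 m) and (z of zed in the frame of cam above 0.01 m or z of zed in the frame of cam below -0.01 m or horizontal distance between zed and cam above 0.08 m) and ((horizontal distance between arch and block_a below 0.032 m and height (world z) of arch above 0.042 m) or (horizontal distance between ell and block_a below 0.032 m and height (world z) of ell above 0.042 m) or (horizontal distance between step and block_a below 0.032 m and height (world z) of step above 0.042 m) or (horizontal distance between zed and block_a below 0.032 m and height (world z) of zed above 0.042 m) or (horizontal distance between cam and block_a below 0.032 m and height (world z) of cam above 0.042 m)) and ((horizontal distance between arch and block_b below 0.032 m and height (world z) of arch above 0.042 m) or (horizontal distance between ell and block_b below 0.032 m and height (world z) of ell above 0.042 m) or (horizontal distance between step and block_b below 0.032 m and height (world z) of step above 0.042 m) or (horizontal distance between zed and block_b below 0.032 m and height (world z) of zed above 0.042 m) or (horizontal distance between cam and block_b below 0.032 m and height (world z) of cam above 0.042 m)) and value of joint warmer between 0.6 and 0.8 rad); the robot touches nothing.
It fails at once if the pliers is shifted by more than 40 mm (distance of pliers from where it was at the start of the episode above 0.04 m).
It fails at once if the saddle is shifted by more than 40 mm (distance of saddle from where it was at the start of the episode above 0.04 m).
It fails at once if the grip_cover is shifted by more than 40 mm (distance of grip_cover from where it was at the start of the episode above 0.04 m).
It fails at once if the pen stand is hit (contact force between the arm and pen_stand above 15 N).
Of arch, ell, step, zed, cam only 4 to 5 are there at a start; the rules pass over those that are not, and their reading is None.
At some moment in a run one of arch, ell, step, zed, cam may be knocked a few centimetres aside while the robot is not near it.
Once in a run the grip may slacken for a moment while it holds something.
It also fails if it takes over 210 s, if anything falls off the work surface, if the arm or the gripper's body presses on something with over 40 N, if the wrist force passes 120 N, or if a joint passes its speed limit or range.

## Working session

There is one attempt and no reset: what is moved stays moved. The work goes in short steps, Python scripts to look and compute and a tool call to move; the robot and the scene stay as the last step left them, time stands still between calls to the robot, and variables do not carry over. Pictures are saved under pics/ and viewed, at most 14 in all, crops included, and the job is handed in when it is done.

Besides the shell and the picture viewer there is one more tool, called after "Request:" by a JSON object that holds its "api" and its "payload". servo_tool: Moves the arm, as the interface text tells. Its arguments: {"type":"object","properties":{"increments":{"type":"array","items":{"type":"array","items":{"type":"number"}}},"grip_force":{"type":"number"}},"required":["increments"]}

```bash
mkdir -p pics; cat > h.py <<'E'
import numpy as np, cv2
from cell import get_obs, vision, job, r
def snap(name,fn,crop=None,scale=1):
    d=vision.get_image(name); im=d["img"]
    if crop: x0,y0,x1,y1=crop; im=im[y0:y1,x0:x1]
    if scale!=1: im=cv2.resize(im,None,fx=scale,fy=scale,interpolation=cv2.INTER_CUBIC)
    cv2.imwrite("pics/"+fn,im); return d
def pix2w(d,u,v,z):
    K=np.array(d["K"]); n=np.linalg.solve(K,[u,v,1.0]); R=np.array(d["attitude"]); c=np.array(d["xyz"])
    ray=R@np.array([n[0],-n[1],-n[2]]); return c+ray*(z-c[2])/ray[2]
def w2pix(d,p):
    q=np.array(d["attitude"]).T@(np.array(p,float)-np.array(d["xyz"])); K=np.array(d["K"])
    a=K@np.array([q[0],-q[1],-q[2]]); return a[:2]/a[2]
E
python3 - <<'E'
from h import *
for n in("top","scene"):
    d=snap(n,n+"0.png",scale=1.25); print(n,{k:v for k,v in d.items() if k!="img"})
print(get_obs(),r.tcp_to_tips)
E
```

```text
top {'K': array([[385.33312049,   0.        , 320.98535002],
       [  0.        , 385.33312049, 205.09879906],
       [  0.        ,   0.        ,   1.        ]]), 'xyz': array([ 381.39493808,   35.31617969, 1019.94743015]), 'attitude': array([[-0.071415  ,  0.97711821, -0.20034944],
       [-0.99744142, -0.06930645,  0.01752781],
       [ 0.00324124,  0.20108858,  0.9795677 ]])}
scene {'K': array([[426.76215732,   0.        , 322.17415339],
       [  0.        , 426.76215732, 193.93235777],
       [  0.        ,   0.        ,   1.        ]]), 'xyz': array([1026.23375772, -239.570208  ,  945.90517204]), 'attitude': array([[ 0.51536179, -0.71956823,  0.46542861],
       [ 0.85686838,  0.44115181, -0.26676143],
       [-0.01337163,  0.5362897 ,  0.84392805]])}
{'time': 0.1, 'joints': array([ 1.21949223,  0.61586408, -0.01261271,  1.4247567 ,  0.00808872,
        1.10340789, -0.04042761]), 'qvel': array([ 1.29986177e-03, -2.05856554e-03, -1.81306870e-05, -2.27616343e-03,
        6.57078884e-04, -3.24226494e-04, -9.80207828e-05]), 'tau': array([ 1.51441192e-03, -4.70381463e+01,  2.60473061e-01, -1.71570146e+01,
        1.01691528e-02,  5.87338640e-03, -5.34136788e-06]), 'ee_pos': array([ 207.27587244, -615.51175288,  302.82082691]), 'orientation': array([[ 9.47703744e-01,  3.19150435e-01, -7.83427212e-04],
       [ 3.19151396e-01, -9.47701064e-01,  2.25388162e-03],
       [-2.31275032e-05, -2.38604394e-03, -9.99997153e-01]]), 'force': array([ 0.71038015, -1.05937353, -0.23471752]), 'wrist_torque': array([-0.00671416, -0.02437643, -0.0181384 ]), 'grasp_force': 0.0, 'opening': 85.3817544603461} 72.6
```

View pics/top0.png

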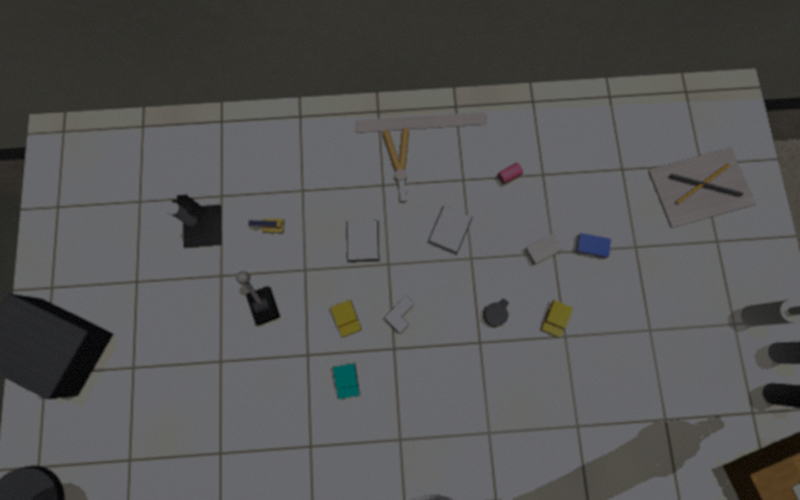

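View pics/scene0.png

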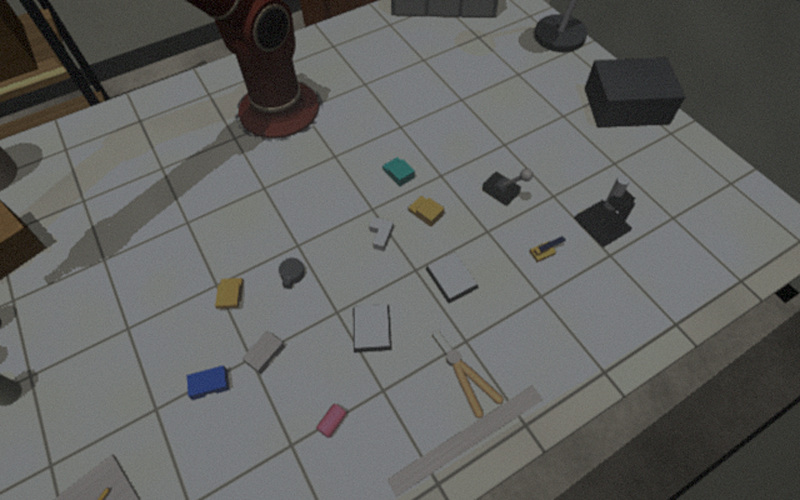

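Top view (800x500): lever (245,280)–(262,305), blocks (363,240) and (450,228), step or zed (346,318), ell (399,315), cam (497,313), step or zed (558,318), grey arch (543,249). The look-alikes are the blue arch (593,245) and the turquoise step (346,381), which are excluded by colour. I'll take enlarged crops to confirm the yellow and grey ones.

```bash
python3 - <<'E'
from h import *
for n,c,s in(("top",(180,155,500,335),2.5),("scene",(140,100,460,330),2.5)):
    d=vision.get_image(n); x0,y0,x1,y1=c
    im=cv2.convertScaleAbs(d["img"][y0:y1,x0:x1],alpha=1.7); im=cv2.resize(im,None,fx=s,fy=s,interpolation=cv2.INTER_CUBIC)
    cv2.imwrite(f"pics/{n}1.png",im)
E
```

```text
(no output)
```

View pics/top1.png

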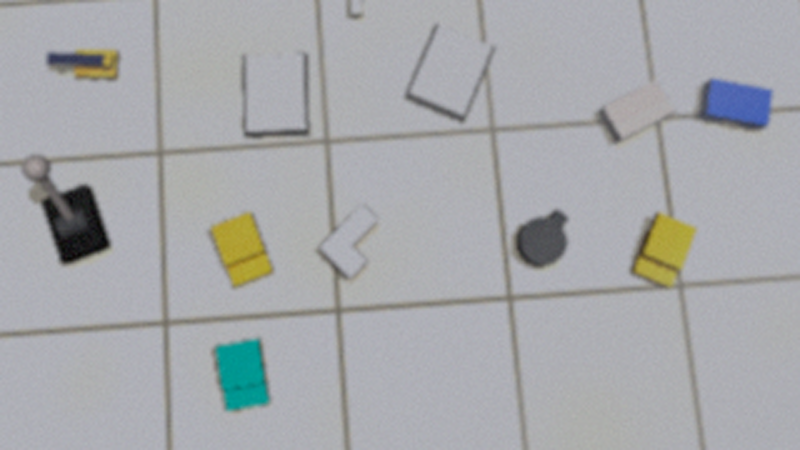

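View pics/scene1.png

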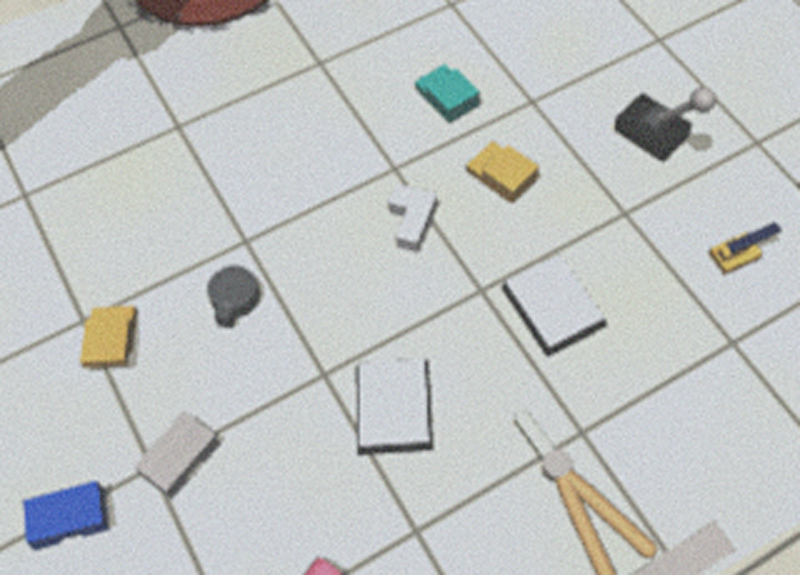

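```bash
python3 - <<'E'
from h import *
ims={n:np.mean([vision.get_image(n)["img"].astype(float) for _ in range(4)],0) for n in("top","scene")}
def c(n,u,v,w=22):
    a=ims[n][v-w:v+w,u-w:u+w]; a=np.clip(a*1.7,0,255).astype(np.uint8); return cv2.resize(a,(299,299),interpolation=cv2.INTER_CUBIC)
m=np.vstack([np.hstack([c("top",276,255),c("scene",342,168)]),np.hstack([c("top",446,254),c("scene",184,234)])])
cv2.imwrite("pics/y.png",m)
E
```

```text
(no output)
```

View pics/y.png

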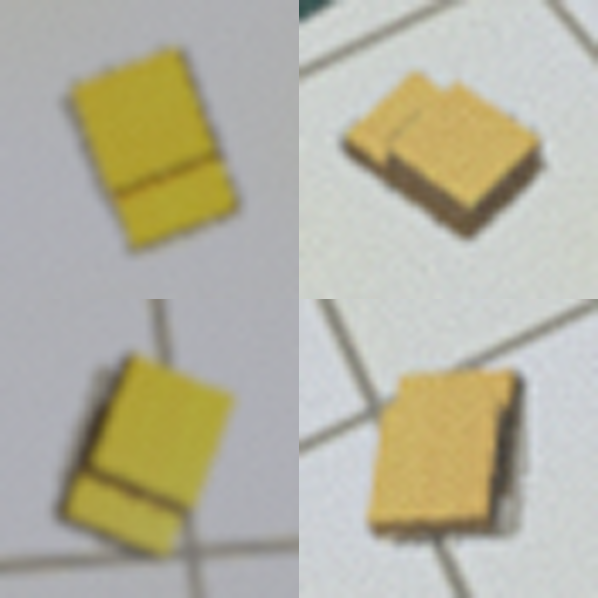

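Left brass piece (346,318) is the step: its full height sits under the raised part. The right one (558,318) is the zed: thin overhang with a shadow beneath. Next, enlarged tiles for the others.

```bash
python3 - <<'E'
from h import *
ims={n:np.mean([vision.get_image(n)["img"].astype(float) for _ in range(4)],0) for n in("top","scene")}
def c(n,u,v,w,s):
    a=ims[n][v-w:v+w,u-w:u+w]; a=np.clip(a*1.6,0,255).astype(np.uint8); return cv2.resize(a,(s,s),interpolation=cv2.INTER_CUBIC)
# ell cam arch
m=np.vstack([np.hstack([c(n,*p,20,260) for p in ps]) for n,ps in(("top",[(319,253),(398,251),(435,199)]),("scene",[(305,186),(233,218),(211,281)]))])
cv2.imwrite("pics/m1.png",m)
m=np.vstack([np.hstack([c(n,*p,26,260) for p in ps]) for n,ps in(("top",[(290,192),(360,183),(205,237)]),("scene",[(361,222),(297,262),(407,148)]))])
cv2.imwrite("pics/m2.png",m)
E
```

```text
(no output)
```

View pics/m1.png

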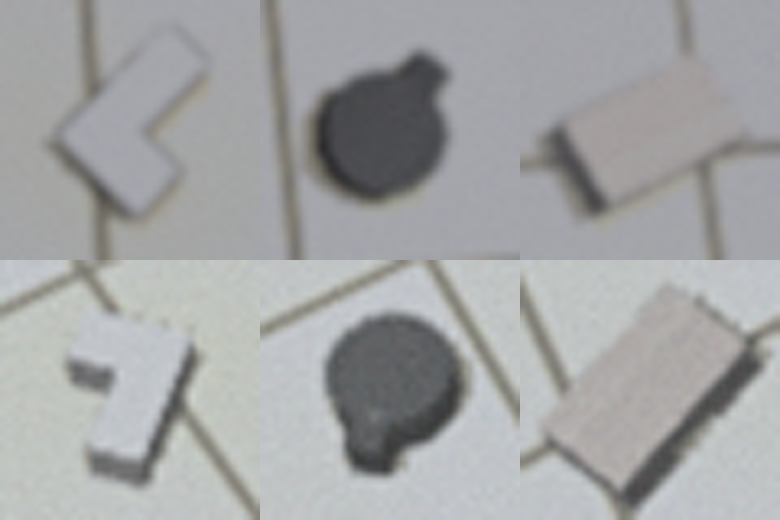

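View pics/m2.png

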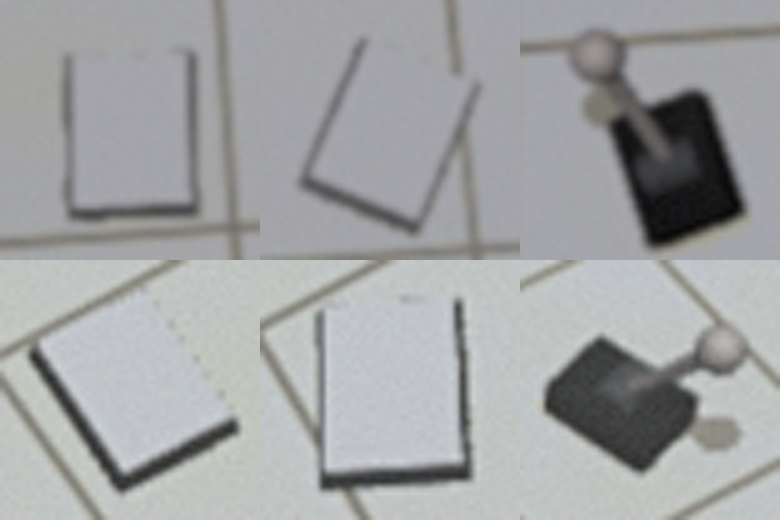

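```bash
cat > fit.py <<'E'
from h import *
from scipy.optimize import least_squares
D={n:vision.get_image(n) for n in("top","scene")}
def pose(name,loc,clicks,yaw0,pr=True):
    # clicks: cam->(u0,v0,scale,ox,oy,pts)
    o=[]
    for n,(u,v,w,s,pts) in clicks.items():
        for l,p in zip(loc,pts):
            if p: o.append((n,l,np.array([u-w+(p[0]+.5)/s-.5,v-w+(p[1]+.5)/s-.5])))
    def res(q):
        c,sn=np.cos(q[2]),np.sin(q[2])
        return np.concatenate([w2pix(D[n],[q[0]+c*l[0]-sn*l[1],q[1]+sn*l[0]+c*l[1],l[2]])-p for n,l,p in o])
    n,l,p=o[0]; x0=pix2w(D[n],*p,l[2])
    f=least_squares(res,[x0[0],x0[1],yaw0],loss="soft_l1")
    print(name,f.x[:2].round(1),"yaw deg",np.degrees(f.x[2]).round(1),"rms",np.sqrt(np.mean(res(f.x)**2)).round(2))
    return f.x
E
cat > m.py <<'E'
from fit import *
S=299/44
pose("ell",[(-32,-22,22),(-32,2,22),(6,2,22),(6,24,22),(32,24,22),(32,-22,22)],{"top":(319,253,20,6.5,[(165,22),(210,65),(147,133),(183,172),(138,218),(55,138)]),"scene":(305,186,20,6.5,[(143,212),(90,195),(118,110),(68,95),(85,52),(192,82)])},2.2)
pose("cam",[(0,0,22),(36,0,22)],{"top":(398,251,20,6.5,[(127,130),(174,63)]),"scene":(233,218,20,6.5,[(133,117),(108,190)])},-.5)
pose("arch",[(33,20,24),(33,-20,24),(-33,-20,24),(-33,20,24)],{"top":(435,199,20,6.5,[(165,53),(225,130),(85,208),(42,125)]),"scene":(211,281,20,6.5,[(105,230),(28,168),(152,27),(232,85)])},-1)
pose("step",[(33,22,26),(33,-22,26),(-11,-22,26),(-11,22,26),(-33,-22,14),(-33,22,14)],{"top":(276,255,22,S,[(76,95),(182,50),(220,155),(118,190),(240,210),(133,250)]),"scene":(342,168,22,S,[(241,145),(171,208),(89,150),(161,85),(46,145),(116,72)])},.3)
pose("zed",[(33,21,24),(33,-21,24),(-14,-21,24),(-14,21,24),(-33,21,12),(-33,-21,12)],{"top":(446,254,22,S,[(133,56),(235,101),(190,211),(90,168),(65,214),(167,254)]),"scene":(184,234,22,S,[(191,223),(76,223),(89,111),(201,106),(216,76),(103,76)])},-.3)
B=[(45,35,18),(45,-35,18),(-45,-35,18),(-45,35,18)]
pose("blkL",B,{"top":(290,192,26,5,[(67,52),(193,50),(195,208),(70,210)]),"scene":(361,222,26,5,[(237,162),(120,218),(35,88),(140,30)])},0)
pose("blkR",B,{"top":(360,183,26,5,[(105,40),(220,82),(157,222),(44,180)]),"scene":(297,262,26,5,[(207,205),(63,215),(60,45),(200,38)])},-.3)
w=pose("warmer",[(35,25,25),(35,-25,25),(-35,-25,25),(-35,25,25)],{"top":(205,237,26,5,[(92,125),(188,92),(223,215),(130,245)]),"scene":(407,148,26,5,[(175,140),(120,210),(26,130),(82,78)])},.2)
def px(u,v,wd,s,p): return u-wd+(p[0]+.5)/s-.5,v-wd+(p[1]+.5)/s-.5
t=px(205,237,26,5,(78,55)); s=px(407,148,26,5,(200,90))
f=least_squares(lambda P:np.concatenate([w2pix(D["top"],P)-t,w2pix(D["scene"],P)-s]),[450,250,90])
dx=f.x[:2]-w[:2]; c,sn=np.cos(w[2]),np.sin(w[2]); lx=c*dx[0]+sn*dx[1]; ly=-sn*dx[0]+c*dx[1]
print("ball",f.x.round(1),"local",lx,ly,"lean",np.arctan2(lx,f.x[2]-22), f.fun.round(2))
E
python3 m.py
```

```text
ell [466.   23.7] yaw deg 131.8 rms 0.52
cam [ 452. -169.] yaw deg -40.3 rms 0.56
arch [ 583.  -284.4] yaw deg -65.6 rms 0.62
step [465.3 140.5] yaw deg 16.6 rms 0.63
zed [ 433.9 -295.1] yaw deg -27.7 rms 0.48
blkL [629.9  96.9] yaw deg -2.1 rms 0.89
blkR [641.  -91.3] yaw deg -27.5 rms 0.93
warmer [503.6 309.8] yaw deg 14.9 rms 1.0
ball [550.4 326.5 100. ] local 49.465320958344336 4.065137379016328 lean 0.5651577352339381 [ 0.2   0.09  0.22 -0.06]
```

Fit: lever leans about 0.57 rad to +x (joint ≈1.26), all five offcuts present. I'll move above the ball's +x side with fingers shut.

Request:
{"api": "servo_tool", "payload": {"increments": [[36, 33, 0, 0, 0, 0, 0], [36, 33, 0, 0, 0, 0, 0], [36, 33, 0, 0, 0, 0, 0], [36, 33, 0, 0, 0, 0, 0], [36, 33, 0, 0, 0, 0, 0]]}}

```text
time: 1.6
ee_pos: [388.7, -449.6, 304.2]
orientation: [[0.948, 0.319, 0.0], [0.319, -0.948, -0.0], [0.0, 0.001, -1.0]]
force: [0.9, -0.4, -0.6]
opening: 11.9
grasp_force: 0.0
```

Request:
{"api": "servo_tool", "payload": {"increments": [[36, 33, 0, 0, 0, 0, 0], [36, 33, 0, 0, 0, 0, 0], [36, 33, 0, 0, 0, 0, 0], [36, 33, 0, 0, 0, 0, 0], [36, 33, 0, 0, 0, 0, 0]]}}

```text
time: 2.1
ee_pos: [568.8, -284.6, 304.2]
orientation: [[0.948, 0.319, 0.0], [0.319, -0.948, -0.0], [0.0, 0.001, -1.0]]
force: [0.1, -0.4, -0.8]
opening: 0.3
grasp_force: 0.0
```

Request:
{"api": "servo_tool", "payload": {"increments": [[30, 40, 0, 0, 0, 0, 0], [0, 48, 0, 0, 0, 0, 0], [0, 48, 0, 0, 0, 0, 0], [0, 48, 0, 0, 0, 0, 0], [0, 48, 0, 0, 0, 0, 0]]}}

```text
time: 2.6
ee_pos: [597.3, -52.1, 304.1]
orientation: [[0.948, 0.319, 0.001], [0.319, -0.948, 0.0], [0.001, 0.0, -1.0]]
force: [0.5, -0.9, 1.2]
opening: -0.3
grasp_force: 0.0
```

Request:
{"api": "servo_tool", "payload": {"increments": [[0, 48, 0, 0, 0, 0, 0], [0, 48, 0, 0, 0, 0, 0], [0, 48, 0, 0, 0, 0, 0], [0, 48, 0, 0, 0, 0, 0], [0, 48, 0, 0, 0, 0, 0]]}}

```text
time: 3.1
ee_pos: [597.3, 187.9, 304.2]
orientation: [[0.948, 0.319, 0.001], [0.319, -0.948, 0.0], [0.001, 0.0, -1.0]]
force: [0.0, -0.1, -0.2]
opening: 0.2
grasp_force: 0.0
```

```bash
python3 -c "
from h import *
o=get_obs();print(o['ee_pos'],o['orientation'],o['opening'],o['joints'],r.tcp_to_tips)"
```

```text
[597.27727677 187.90192537 304.16508415] [[ 9.47741192e-01  3.19039535e-01  6.38525018e-04]
 [ 3.19039546e-01 -9.47741400e-01  8.64583335e-05]
 [ 6.32740221e-04  1.21774608e-04 -9.99999792e-01]] 0.18782319483240045 [-0.30343121  0.57657041 -0.06121346  1.49721498  0.0382228   1.06834302
 -1.61924127] 72.6
```

Request:
{"api": "servo_tool", "payload": {"increments": [[0, 49, 0, 0, 0, 0, 0], [0, 49, 0, 0, 0, 0, 0], [0, 50, -50, 0, 0, 0, 0], [0, 0, -50, 0, 0, 0, 0], [0, 0, -50, 0, 0, 0, 0]]}}

```text
time: 3.6
ee_pos: [597.0, 322.1, 167.7]
orientation: [[0.947, 0.323, 0.002], [0.323, -0.947, 0.002], [0.003, -0.002, -1.0]]
force: [0.8, -1.1, -0.5]
opening: 0.1
grasp_force: 0.0
```

Request:
{"api": "servo_tool", "payload": {"increments": [[-12, -3, 0, 0, 0, 0, 0], [-12, -3, 0, 0, 0, 0, 0], [-12, -3, 0, 0, 0, 0, 0], [-12, -3, 0, 0, 0, 0, 0], [-12, -3, 0, 0, 0, 0, 0]]}}

```text
time: 4.1
ee_pos: [543.0, 302.4, 171.9]
orientation: [[0.949, 0.316, 0.014], [0.316, -0.949, 0.001], [0.013, 0.004, -1.0]]
force: [5.3, -4.7, 9.6]
opening: 0.3
grasp_force: 4.4
```

Request:
{"api": "servo_tool", "payload": {"increments": [[-12, -3, 0, 0, 0, 0, 0], [-12, -3, 0, 0, 0, 0, 0], [-10, -3, 0, 0, 0, 0, 0], [-8, -2, 0, 0, 0, 0, 0], [-6, -2, 0, 0, 0, 0, 0]]}}

```text
time: 4.6
ee_pos: [488.8, 291.7, 168.4]
orientation: [[0.948, 0.32, -0.0], [0.32, -0.948, 0.001], [0.0, -0.001, -1.0]]
force: [0.2, 0.3, -0.4]
opening: -0.0
grasp_force: 0.4
```

```bash
python3 - <<'E'
from h import *
a=vision.get_image("top")["img"][195:275,160:240]; b=vision.get_image("scene")["img"][105:185,365:445]
cv2.imwrite("pics/l1.png",cv2.resize(cv2.convertScaleAbs(np.hstack([a,b]),alpha=1.6),None,fx=4,fy=4,interpolation=cv2.INTER_CUBIC))
E
```

```text
(no output)
```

View pics/l1.png

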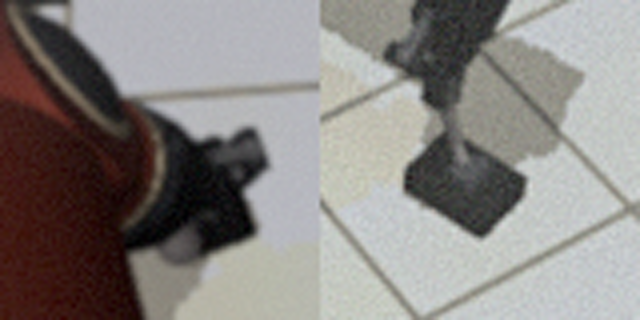

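Request:
{"api": "servo_tool", "payload": {"increments": [[4, 1, 0, 0, 0, 0, 0], [-2, 7, 0, 0, 0, 0, 0], [-2, 7, -6, 0, 0, 0, 0], [0, 0, -6, 0, 0, 0, 0], [-4, -1, 0, 0, 0, 0, 0]]}}

```text
time: 5.2
ee_pos: [485.3, 305.9, 155.3]
orientation: [[0.947, 0.32, -0.001], [0.32, -0.947, -0.0], [-0.001, -0.0, -1.0]]
force: [1.1, -0.0, 0.7]
opening: -0.4
grasp_force: 0.3
```

Request:
{"api": "servo_tool", "payload": {"increments": [[-3, -1, 0, 0, 0, 0, 0], [-3, -1, 0, 0, 0, 0, 0], [-3, -1, 0, 0, 0, 0, 0], [-2, 0, 0, 0, 0, 0, 0], [0, 0, 0, 0, 0, 0, 0]]}}

```text
time: 5.7
ee_pos: [474.1, 302.1, 156.7]
orientation: [[0.948, 0.319, -0.0], [0.319, -0.948, -0.0], [-0.001, 0.0, -1.0]]
force: [0.5, 0.4, -0.1]
opening: -0.2
grasp_force: 0.0
```

Request:
{"api": "servo_tool", "payload": {"increments": [[-2, 0, 0, 0, 0, 0, 0], [-1, -1, 0, 0, 0, 0, 0], [-1, 0, 0, 0, 0, 0, 0], [0, 0, 0, 0, 0, 0, 0]]}}

```text
time: 6.1
ee_pos: [471.1, 301.5, 156.6]
orientation: [[0.948, 0.319, 0.002], [0.319, -0.948, 0.001], [0.002, -0.0, -1.0]]
force: [3.0, 0.5, -2.9]
opening: -0.2
grasp_force: 1.4
```

Request:
{"api": "servo_tool", "payload": {"increments": [[-1, 0, 0, 0, 0, 0, 0], [-1, 0, 0, 0, 0, 0, 0], [0, 0, 0, 0, 0, 0, 0]]}}

```text
time: 6.4
ee_pos: [470.7, 301.4, 156.8]
orientation: [[0.948, 0.318, 0.005], [0.318, -0.948, 0.002], [0.005, 0.0, -1.0]]
force: [6.7, 1.1, -3.7]
opening: -0.1
grasp_force: 3.0
```

Lever is at its stop: the force rises without motion. Back off and go above the step.

Request:
{"api": "servo_tool", "payload": {"increments": [[14, 3, 0, 0, 0, 0, 0], [0, 0, 40, 0, 0, 0, 85], [0, -40, 10, 0, 0, 0, 85], [-5, -40, 0, 0, 0, -2, 85], [-5, -40, 0, 0, 0, 0, 85]], "grip_force": 60}}

```text
time: 6.9
ee_pos: [471.1, 183.3, 206.8]
orientation: [[0.958, 0.286, -0.002], [0.286, -0.958, -0.0], [-0.002, -0.0, -1.0]]
force: [0.2, 0.0, 0.8]
opening: 58.0
grasp_force: 0.0
```

```bash
cat > chk.py <<'E'
from h import *
# shift (px) of each object's patch against the first picture
P={"top":dict(ell=(319,253),cam=(398,251),arch=(435,199),step=(276,255),zed=(446,254),ball=(205,237)),"scene":dict(ell=(305,186),cam=(233,218),arch=(211,281),step=(342,168),zed=(184,234),ball=(407,148))}
for n in P:
    ref=cv2.resize(cv2.imread(f"pics/{n}0.png"),(640,400),interpolation=cv2.INTER_AREA); im=vision.get_image(n)["img"]
    out={}
    for k,(u,v) in P[n].items():
        t=ref[v-15:v+15,u-15:u+15]; s=im[v-35:v+35,u-35:u+35]
        m=cv2.matchTemplate(s,t,cv2.TM_CCOEFF_NORMED); _,c,_,l=cv2.minMaxLoc(m); out[k]=(l[0]-20,l[1]-20,round(c,2))
    print(n,out)
o=get_obs(); print(o["ee_pos"].round(1),np.degrees(np.arctan2(o["orientation"][1,0],o["orientation"][0,0])).round(1),o["opening"].round(1))
E
python3 chk.py
```

```text
top {'ell': (0, 0, 0.99), 'cam': (0, 0, 1.0), 'arch': (0, 0, 0.99), 'step': (3, 7, 0.61), 'zed': (0, 0, 1.0), 'ball': (-18, -15, 0.82)}
scene {'ell': (0, 0, 0.98), 'cam': (0, 0, 0.99), 'arch': (0, 0, 0.99), 'step': (0, 0, 0.93), 'zed': (0, 0, 0.99), 'ball': (0, 0, 0.88)}Traceback (most recent call last):
  File "chk.py", line 11, in <module>
    o=get_obs(); print(o["ee_pos"].round(1),np.degrees(np.arctan2(o["orientation"][1,0],o["orientation"][0,0])).round(1),o["opening"].round(1))
                                                                                                                         ^^^^^^^^^^^^^^^^^^
AttributeError: 'float' object has no attribute 'round'
```

Request:
{"api": "servo_tool", "payload": {"increments": [[-2, -41, 0, 0, 0, 0, 85], [0, 0, -45, 0, 0, 0, 85], [0, 0, -45, 0, 0, 0, 85], [0, 0, -34, 0, 0, 0, 85], [0, 0, -10, 0, 0, 0, 85]]}}

```text
time: 7.5
ee_pos: [467.8, 143.5, 69.6]
orientation: [[0.958, 0.287, -0.008], [0.287, -0.958, -0.002], [-0.008, -0.001, -1.0]]
force: [-0.0, -0.6, 0.3]
opening: 85.1
grasp_force: 0.0
```

Request:
{"api": "servo_tool", "payload": {"increments": [[0, 0, 0, 0, 0, 0, 36], [0, 0, 0, 0, 0, 0, 36], [0, 0, 0, 0, 0, 0, 36], [0, 0, 0, 0, 0, 0, 36], [0, 0, 0, 0, 0, 0, 36]]}}

```text
time: 8.0
ee_pos: [471.3, 144.0, 74.5]
orientation: [[0.958, 0.286, 0.003], [0.286, -0.958, 0.002], [0.004, -0.001, -1.0]]
force: [-1.6, -0.1, 7.8]
opening: 42.8
grasp_force: 63.2
```

Request:
{"api": "servo_tool", "payload": {"increments": [[0, 0, 20, 0, 0, 0, 36], [0, 0, 40, 0, 0, 0, 36], [32, -9, 0, 0, 0, 0, 36], [32, -10, 0, 0, 0, 0, 36], [32, -9, 0, 0, 0, 0, 36]]}}

```text
time: 8.5
ee_pos: [567.1, 114.7, 133.6]
orientation: [[0.958, 0.286, 0.0], [0.286, -0.958, -0.0], [0.0, 0.0, -1.0]]
force: [-0.3, 0.8, -4.4]
opening: 42.7
grasp_force: 62.4
```

Request:
{"api": "servo_tool", "payload": {"increments": [[32, -10, 0, 0, 0, 0, 36], [31, -9, 0, 0, 0, 0, 36], [0, 0, 0, 0, 0, 0, 36]]}}

```text
time: 8.8
ee_pos: [633.7, 92.6, 133.0]
orientation: [[0.96, 0.281, 0.007], [0.281, -0.96, -0.002], [0.006, 0.004, -1.0]]
force: [0.2, -0.5, -2.8]
opening: 42.7
grasp_force: 62.4
```

Request:
{"api": "servo_tool", "payload": {"increments": [[0, 0, -20, 0, 0, 0, 36], [0, 0, -14, 0, 0, 0, 36], [0, 0, -4, 0, 0, 0, 36], [0, 0, 0, 0, 0, 0, 36]]}}

```text
time: 9.2
ee_pos: [628.4, 96.5, 94.0]
orientation: [[0.958, 0.286, -0.002], [0.286, -0.958, -0.0], [-0.002, -0.0, -1.0]]
force: [-0.9, 0.2, -2.9]
opening: 43.2
grasp_force: 62.5
```

Request:
{"api": "servo_tool", "payload": {"increments": [[0, 0, -1, 0, 0, 0, 36], [0, 0, -1, 0, 0, 0, 36], [0, 0, 0, 0, 0, 0, 36]]}}

```text
time: 9.5
ee_pos: [629.6, 96.4, 92.8]
orientation: [[0.958, 0.286, 0.001], [0.286, -0.958, 0.0], [0.001, 0.0, -1.0]]
force: [0.2, 0.3, -4.1]
opening: 43.3
grasp_force: 62.5
```

Request:
{"api": "servo_tool", "payload": {"increments": [[0, 0, -1, 0, 0, 0, 36], [0, 0, 0, 0, 0, 0, 36]]}}

```text
time: 9.7
ee_pos: [629.6, 96.4, 92.6]
orientation: [[0.958, 0.286, 0.001], [0.286, -0.958, 0.0], [0.001, 0.0, -1.0]]
force: [-2.8, -0.7, 2.9]
opening: 42.7
grasp_force: 63.2
```

Request:
{"api": "servo_tool", "payload": {"increments": [[0, 0, -1, 0, 0, 0, 36], [0, 0, 0, 0, 0, 0, 36]]}}

```text
time: 9.9
ee_pos: [629.6, 96.4, 92.5]
orientation: [[0.958, 0.286, 0.001], [0.286, -0.958, 0.0], [0.001, 0.0, -1.0]]
force: [-4.4, -1.4, 8.9]
opening: 43.1
grasp_force: 64.1
```

Request:
{"api": "servo_tool", "payload": {"increments": [[0, 0, 2, 0, 0, 0, 70], [0, 0, 0, 0, 0, 0, 70], [0, 0, 0, 0, 0, 0, 70], [0, 0, 20, 0, 0, 0, 70], [0, 0, 40, 0, 0, 0, 85]]}}

```text
time: 10.4
ee_pos: [627.4, 96.0, 149.6]
orientation: [[0.958, 0.286, -0.008], [0.286, -0.958, -0.001], [-0.008, -0.001, -1.0]]
force: [-0.3, -0.3, -1.0]
opening: 82.6
grasp_force: 0.0
```

Request:
{"api": "servo_tool", "payload": {"increments": [[0, 0, 45, 0, 0, 8, 85], [-40, -20, 0, 0, 0, 8, 85], [-40, -20, 0, 0, 0, 8, 85], [-40, -20, 0, 0, 0, 1, 85], [0, 0, 0, 0, 0, 0, 85]]}}

```text
time: 10.9
ee_pos: [501.8, 32.3, 196.3]
orientation: [[0.75, 0.661, -0.012], [0.661, -0.75, -0.004], [-0.012, -0.005, -1.0]]
force: [0.4, 1.0, 0.2]
opening: 85.1
grasp_force: 0.0
```

```bash
sed -i 's/o\["opening"\].round(1)/round(o["opening"],1)/' chk.py; python3 chk.py; python3 - <<'E'
from h import *
a=vision.get_image("top")["img"][150:270,180:340]; b=vision.get_image("scene")["img"][110:270,300:460]
f=lambda i:cv2.resize(cv2.convertScaleAbs(i,alpha=1.6),(400,400 if i.shape[0]==160 else 300),interpolation=cv2.INTER_CUBIC)
a=cv2.copyMakeBorder(f(a),0,100,0,0,cv2.BORDER_CONSTANT); cv2.imwrite("pics/c1.png",np.hstack([a,f(b)]))
E
```

```text
top {'ell': (-6, -20, 0.25), 'cam': (0, 0, 0.92), 'arch': (0, 0, 0.99), 'step': (-12, 3, 0.42), 'zed': (0, 0, 1.0), 'ball': (0, 0, 0.91)}
scene {'ell': (0, 0, 0.28), 'cam': (0, 0, 0.99), 'arch': (0, 0, 0.99), 'step': (8, -3, 0.41), 'zed': (0, 0, 0.99), 'ball': (0, 0, 0.88)}
[509.1  35.7 197.7] 41.5 85.1
```

View pics/c1.png

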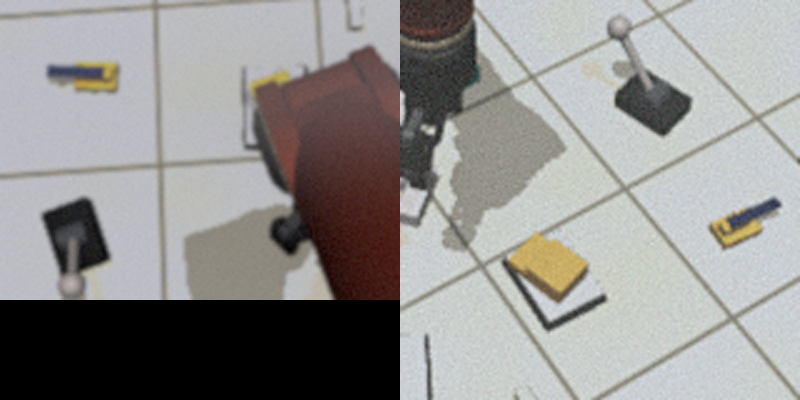

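Request:
{"api": "servo_tool", "payload": {"increments": [[-35, -5, 0, 0, 0, 0, 85], [0, 0, -40, 0, 0, 0, 85], [0, 0, -40, 0, 0, 0, 85], [0, 0, -32, 0, 0, 0, 85], [0, 0, -10, 0, 0, 0, 85]]}}

```text
time: 11.6
ee_pos: [474.7, 32.3, 72.7]
orientation: [[0.747, 0.665, -0.003], [0.665, -0.747, 0.0], [-0.002, -0.002, -1.0]]
force: [-0.5, 0.0, 0.9]
opening: 85.2
grasp_force: 0.0
```

Request:
{"api": "servo_tool", "payload": {"increments": [[0, 0, 0, 0, 0, 0, 56], [0, 0, 0, 0, 0, 0, 56], [0, 0, 0, 0, 0, 0, 56], [0, 0, 0, 0, 0, 0, 56], [0, 0, 0, 0, 0, 0, 56]]}}

```text
time: 12.1
ee_pos: [475.0, 31.3, 76.4]
orientation: [[0.748, 0.664, 0.002], [0.664, -0.748, 0.0], [0.002, 0.001, -1.0]]
force: [0.1, 0.2, 2.4]
opening: 62.5
grasp_force: 66.8
```

Request:
{"api": "servo_tool", "payload": {"increments": [[0, 0, 40, 0, 0, 0, 56], [0, 0, 40, 0, 0, 0, 56], [34, 13, 0, 0, 0, 0, 56], [34, 13, 0, 0, 0, 0, 56], [34, 14, 0, 0, 0, 0, 56]]}}

```text
time: 12.6
ee_pos: [577.5, 71.2, 156.6]
orientation: [[0.748, 0.663, 0.001], [0.663, -0.748, -0.0], [0.001, 0.001, -1.0]]
force: [0.6, -1.2, -1.9]
opening: 62.4
grasp_force: 67.8
```

Request:
{"api": "servo_tool", "payload": {"increments": [[34, 13, 0, 0, 0, 0, 56], [34, 14, 0, 0, 0, 0, 56], [0, 0, 0, 0, 0, 0, 56], [0, 0, -20, 0, 0, 0, 56], [0, 0, 0, 0, 0, 0, 56]]}}

```text
time: 13.1
ee_pos: [641.9, 97.5, 132.8]
orientation: [[0.748, 0.664, -0.007], [0.664, -0.748, -0.002], [-0.007, -0.003, -1.0]]
force: [-1.0, -0.3, -2.6]
opening: 62.5
grasp_force: 67.7
```

Request:
{"api": "servo_tool", "payload": {"increments": [[1, 0, -8, 0, 0, 0, 56], [0, 0, -5, 0, 0, 0, 56], [0, 0, 0, 0, 0, 0, 56], [0, 0, 0, 0, 0, 0, 56]]}}

```text
time: 13.5
ee_pos: [645.5, 98.4, 122.8]
orientation: [[0.748, 0.664, 0.0], [0.664, -0.748, 0.0], [0.0, 0.0, -1.0]]
force: [0.3, 0.2, -3.1]
opening: 62.6
grasp_force: 67.8
```

Request:
{"api": "servo_tool", "payload": {"increments": [[0, 0, -1, 0, 0, 0, 56], [0, 0, 0, 0, 0, 0, 56], [0, 0, 0, 0, 0, 0, 56]]}}

```text
time: 13.8
ee_pos: [645.5, 98.4, 121.8]
orientation: [[0.748, 0.664, 0.0], [0.664, -0.748, 0.0], [0.0, 0.0, -1.0]]
force: [-0.6, 0.7, -1.6]
opening: 62.2
grasp_force: 67.8
```

Request:
{"api": "servo_tool", "payload": {"increments": [[0, 0, -1, 0, 0, 0, 56], [0, 0, 0, 0, 0, 0, 56], [0, 0, 0, 0, 0, 0, 56]]}}

```text
time: 14.1
ee_pos: [645.4, 98.4, 120.5]
orientation: [[0.748, 0.664, -0.0], [0.664, -0.748, 0.0], [-0.0, -0.0, -1.0]]
force: [0.1, -0.4, -2.5]
opening: 62.2
grasp_force: 67.9
```

Request:
{"api": "servo_tool", "payload": {"increments": [[0, 0, -1, 0, 0, 0, 56], [0, 0, 0, 0, 0, 0, 56], [0, 0, 0, 0, 0, 0, 56]]}}

```text
time: 14.4
ee_pos: [645.4, 98.4, 120.4]
orientation: [[0.748, 0.664, 0.0], [0.664, -0.748, -0.0], [0.0, 0.0, -1.0]]
force: [-3.3, -1.4, 5.9]
opening: 62.2
grasp_force: 68.6
```

Request:
{"api": "servo_tool", "payload": {"increments": [[0, 0, 1, 0, 0, 0, 75], [0, 0, 0, 0, 0, 0, 75], [0, 0, 0, 0, 0, 0, 78], [0, 0, 20, 0, 0, 0, 80], [0, 0, 40, 0, 0, 0, 85]]}}

```text
time: 14.9
ee_pos: [643.4, 97.9, 177.3]
orientation: [[0.748, 0.664, -0.008], [0.664, -0.748, -0.001], [-0.007, -0.004, -1.0]]
force: [0.7, -1.0, -0.8]
opening: 84.6
grasp_force: 0.0
```

Request:
{"api": "servo_tool", "payload": {"increments": [[0, 0, 20, 0, 0, 7, 85], [-8, -48, 0, 0, 0, 8, 85], [-8, -48, 0, 0, 0, 8, 85], [-8, -48, 0, 0, 0, 8, 85], [-8, -48, 0, 0, 0, 8, 85]]}}

```text
time: 15.4
ee_pos: [613.2, -95.5, 200.5]
orientation: [[0.157, 0.988, 0.001], [0.988, -0.157, -0.0], [-0.0, 0.001, -1.0]]
force: [1.3, -1.0, -0.8]
opening: 85.2
grasp_force: 0.0
```

Request:
{"api": "servo_tool", "payload": {"increments": [[-8, -48, 0, 0, 0, 8, 85], [-8, -48, 0, 0, 0, 8, 85], [-8, -48, 0, 0, 0, 8, 85], [-6, -47, 0, 0, 0, 8, 85], [0, 0, 0, 0, 0, 2, 85]]}}

```text
time: 15.9
ee_pos: [579.9, -296.9, 198.9]
orientation: [[-0.404, 0.915, -0.003], [0.915, 0.404, -0.008], [-0.006, -0.006, -1.0]]
force: [-1.3, -0.8, -0.3]
opening: 85.2
grasp_force: 0.0
```

```bash
python3 chk.py; python3 - <<'E'
from h import *
b=vision.get_image("scene")["img"][130:280,120:420]; a=vision.get_image("top")["img"][150:270,240:400]
f=lambda i:cv2.convertScaleAbs(i,alpha=1.6)
m=np.vstack([cv2.resize(f(b),(600,300),interpolation=cv2.INTER_CUBIC),cv2.copyMakeBorder(cv2.resize(f(a),(400,300),interpolation=cv2.INTER_CUBIC),0,0,0,200,cv2.BORDER_CONSTANT)])
cv2.imwrite("pics/c2.png",m)
E
```

```text
top {'ell': (0, -3, 0.47), 'cam': (0, 0, 0.93), 'arch': (0, -1, 0.84), 'step': (-14, -20, 0.26), 'zed': (0, 0, 0.98), 'ball': (0, 0, 0.91)}
scene {'ell': (0, 0, 0.21), 'cam': (0, 0, 0.91), 'arch': (-6, 7, 0.54), 'step': (20, 20, 0.17), 'zed': (1, 0, 0.39), 'ball': (0, 0, 0.89)}
[ 582.5 -287.1  199.7] 114.3 85.1
```

View pics/c2.png

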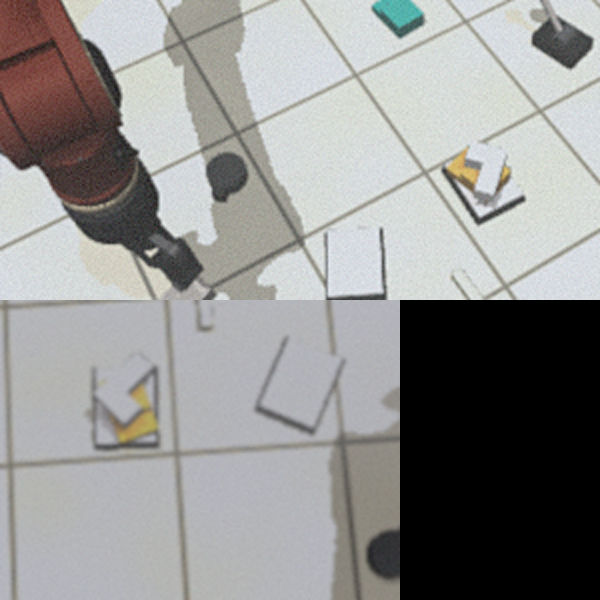

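Left column stands with the ell on the step, roughly centred and level; the arch hasn't moved. Grasp the arch.

Request:
{"api": "servo_tool", "payload": {"increments": [[0, 2, -30, 0, 0, 0, 85], [0, 0, -40, 0, 0, 0, 85], [0, 0, -40, 0, 0, 0, 85], [0, 0, -13, 0, 0, 0, 85], [0, 0, 0, 0, 0, 0, 85]]}}

```text
time: 16.6
ee_pos: [583.0, -280.4, 75.9]
orientation: [[-0.419, 0.908, -0.004], [0.908, 0.419, 0.002], [0.004, -0.003, -1.0]]
force: [0.0, 0.1, 0.3]
opening: 84.7
grasp_force: 0.0
```

Request:
{"api": "servo_tool", "payload": {"increments": [[0, 0, 0, 0, 0, 0, 32], [0, 0, 0, 0, 0, 0, 32], [0, 0, 0, 0, 0, 0, 32], [0, 0, 0, 0, 0, 0, 32], [0, 0, 0, 0, 0, 0, 32]]}}

```text
time: 17.1
ee_pos: [583.9, -283.5, 79.7]
orientation: [[-0.416, 0.91, 0.002], [0.91, 0.416, -0.002], [-0.003, 0.001, -1.0]]
force: [-2.2, -0.2, 5.9]
opening: 39.0
grasp_force: 63.4
```

Request:
{"api": "servo_tool", "payload": {"increments": [[0, 0, 20, 0, 0, 0, 32], [0, 0, 35, 0, 0, 0, 32], [11, 38, 0, 0, 0, 0, 32], [11, 38, 0, 0, 0, 0, 32], [12, 38, 0, 0, 0, 0, 32]]}}

```text
time: 17.6
ee_pos: [617.2, -167.8, 132.8]
orientation: [[-0.415, 0.91, 0.0], [0.91, 0.415, 0.0], [0.0, 0.0, -1.0]]
force: [-0.0, -0.6, -3.7]
opening: 38.2
grasp_force: 62.1
```

Request:
{"api": "servo_tool", "payload": {"increments": [[12, 39, 0, 0, 0, 0, 32], [11, 39, 0, 0, 0, 0, 32], [0, 0, 0, 0, 0, 0, 32], [0, 0, -25, 0, 0, 0, 32], [0, 0, 0, 0, 0, 0, 32]]}}

```text
time: 18.1
ee_pos: [637.8, -90.9, 104.4]
orientation: [[-0.417, 0.909, -0.008], [0.909, 0.417, -0.001], [0.003, -0.007, -1.0]]
force: [-1.5, -1.3, -4.8]
opening: 38.7
grasp_force: 62.0
```

Request:
{"api": "servo_tool", "payload": {"increments": [[0, 0, -5, 0, 0, 0, 32], [0, 0, 0, 0, 0, 0, 32], [0, 0, 0, 0, 0, 0, 32]]}}

```text
time: 18.4
ee_pos: [640.7, -91.0, 103.2]
orientation: [[-0.416, 0.909, 0.001], [0.909, 0.416, 0.0], [-0.0, 0.001, -1.0]]
force: [-0.5, -0.6, -4.1]
opening: 38.4
grasp_force: 62.1
```

Request:
{"api": "servo_tool", "payload": {"increments": [[0, 0, -3, 0, 0, 0, 32], [0, 0, -1, 0, 0, 0, 32], [0, 0, 0, 0, 0, 0, 32]]}}

```text
time: 18.7
ee_pos: [640.3, -90.7, 98.5]
orientation: [[-0.416, 0.909, -0.0], [0.909, 0.416, 0.0], [0.0, -0.0, -1.0]]
force: [-0.2, -0.1, -4.5]
opening: 38.6
grasp_force: 62.1
```

Request:
{"api": "servo_tool", "payload": {"increments": [[0, 0, -1, 0, 0, 0, 32], [0, 0, 0, 0, 0, 0, 32], [0, 0, 0, 0, 0, 0, 32]]}}

```text
time: 19.0
ee_pos: [640.6, -90.6, 97.8]
orientation: [[-0.416, 0.909, 0.0], [0.909, 0.416, -0.0], [-0.0, 0.0, -1.0]]
force: [-0.7, 0.4, -1.6]
opening: 38.7
grasp_force: 62.3
```

Request:
{"api": "servo_tool", "payload": {"increments": [[0, 0, -1, 0, 0, 0, 32], [0, 0, 0, 0, 0, 0, 32], [0, 0, 0, 0, 0, 0, 32]]}}

```text
time: 19.3
ee_pos: [640.6, -90.5, 97.8]
orientation: [[-0.416, 0.909, 0.0], [0.909, 0.416, -0.0], [-0.001, 0.0, -1.0]]
force: [-2.5, -0.4, 5.2]
opening: 38.4
grasp_force: 63.2
```

Request:
{"api": "servo_tool", "payload": {"increments": [[0, 0, 1, 0, 0, 0, 70], [0, 0, 0, 0, 0, 0, 70], [0, 0, 0, 0, 0, 0, 70], [0, 0, 30, 0, 0, 0, 80], [0, 0, 40, 0, 0, 0, 85]]}}

```text
time: 19.8
ee_pos: [639.1, -90.8, 165.7]
orientation: [[-0.417, 0.909, -0.006], [0.909, 0.417, 0.001], [0.003, -0.005, -1.0]]
force: [1.0, -0.4, 0.6]
opening: 85.0
grasp_force: 0.0
```

Request:
{"api": "servo_tool", "payload": {"increments": [[-37, -16, 5, 0, 0, 5, 85], [-38, -16, 5, 0, 0, 5, 85], [-38, -16, 5, 0, 0, 5, 85], [-38, -15, 5, 0, 0, 5, 85], [-37, -15, 5, 0, 0, 5, 85]]}}

```text
time: 20.3
ee_pos: [451.0, -169.2, 192.7]
orientation: [[-0.764, 0.645, 0.0], [0.645, 0.764, -0.0], [-0.0, -0.0, -1.0]]
force: [-0.1, -1.3, 0.6]
opening: 85.0
grasp_force: 0.0
```

```bash
python3 chk.py
```

```text
top {'ell': (-1, -14, 0.46), 'cam': (14, -15, 0.38), 'arch': (-6, 18, 0.36), 'step': (-14, -20, 0.24), 'zed': (19, -12, 0.32), 'ball': (0, 0, 0.91)}
scene {'ell': (0, 0, 0.21), 'cam': (0, 0, 0.88), 'arch': (18, -18, 0.26), 'step': (-20, 20, 0.18), 'zed': (0, 0, 0.99), 'ball': (0, 0, 0.89)}
[ 446.9 -171.9  192. ] 139.3 84.9
```

Request:
{"api": "servo_tool", "payload": {"increments": [[0, 0, -35, 0, 0, 0, 85], [0, 0, -40, 0, 0, 0, 85], [0, 0, -30, 0, 0, 0, 85], [0, 0, -8, 0, 0, 0, 85], [0, 0, 0, 0, 0, 0, 85]]}}

```text
time: 20.9
ee_pos: [452.8, -168.0, 78.9]
orientation: [[-0.762, 0.647, -0.001], [0.647, 0.762, 0.001], [0.001, -0.0, -1.0]]
force: [-0.2, -0.7, 0.9]
opening: 84.8
grasp_force: 0.0
```

Request:
{"api": "servo_tool", "payload": {"increments": [[0, 0, 0, 0, 0, 0, 42], [0, 0, 0, 0, 0, 0, 42], [0, 0, 0, 0, 0, 0, 42], [0, 0, 0, 0, 0, 0, 42], [0, 0, 0, 0, 0, 0, 42]]}}

```text
time: 21.4
ee_pos: [452.8, -169.4, 81.3]
orientation: [[-0.761, 0.649, 0.002], [0.649, 0.761, -0.002], [-0.003, -0.001, -1.0]]
force: [-1.9, -0.2, 7.7]
opening: 47.6
grasp_force: 60.3
```

Request:
{"api": "servo_tool", "payload": {"increments": [[0, 0, 20, 0, 0, 0, 42], [0, 0, 40, 0, 0, 0, 42], [37, 15, 4, 0, 0, 0, 42], [38, 15, 4, 0, 0, 0, 42], [38, 16, 4, 0, 0, 0, 42]]}}

```text
time: 21.9
ee_pos: [566.1, -123.3, 152.6]
orientation: [[-0.76, 0.65, 0.0], [0.65, 0.76, -0.001], [-0.001, -0.0, -1.0]]
force: [1.2, -0.4, -2.1]
opening: 47.4
grasp_force: 63.3
```

Request:
{"api": "servo_tool", "payload": {"increments": [[38, 16, 0, 0, 0, 0, 42], [37, 16, 0, 0, 0, 0, 42], [0, 0, 0, 0, 0, 0, 42], [0, 0, -18, 0, 0, 0, 42], [0, 0, 0, 0, 0, 0, 42]]}}

```text
time: 22.4
ee_pos: [638.1, -91.3, 131.1]
orientation: [[-0.762, 0.648, -0.007], [0.648, 0.762, -0.001], [0.005, -0.005, -1.0]]
force: [-2.0, 0.1, -3.2]
opening: 47.5
grasp_force: 63.4
```

Request:
{"api": "servo_tool", "payload": {"increments": [[0, 0, -5, 0, 0, 0, 42], [0, 0, 0, 0, 0, 0, 42], [0, 0, 0, 0, 0, 0, 42]]}}

```text
time: 22.7
ee_pos: [640.4, -90.9, 129.1]
orientation: [[-0.761, 0.648, 0.0], [0.648, 0.761, -0.0], [-0.0, 0.0, -1.0]]
force: [-0.9, -0.4, -3.1]
opening: 47.1
grasp_force: 63.4
```

Request:
{"api": "servo_tool", "payload": {"increments": [[0, 0, -3, 0, 0, 0, 42], [0, 0, -2, 0, 0, 0, 42], [0, 0, 0, 0, 0, 0, 42], [0, 0, 0, 0, 0, 0, 42]]}}

```text
time: 23.1
ee_pos: [640.5, -90.7, 123.6]
orientation: [[-0.762, 0.648, 0.0], [0.648, 0.762, -0.0], [-0.0, 0.0, -1.0]]
force: [0.8, 0.2, -3.2]
opening: 47.3
grasp_force: 63.8
```

Request:
{"api": "servo_tool", "payload": {"increments": [[0, 0, -1, 0, 0, 0, 42], [0, 0, 0, 0, 0, 0, 42], [0, 0, 0, 0, 0, 0, 42]]}}

```text
time: 23.4
ee_pos: [640.5, -90.6, 123.5]
orientation: [[-0.762, 0.648, 0.0], [0.648, 0.762, -0.0], [-0.001, -0.0, -1.0]]
force: [-3.0, -0.6, 5.4]
opening: 47.3
grasp_force: 64.2
```

Request:
{"api": "servo_tool", "payload": {"increments": [[0, 0, -1, 0, 0, 0, 42], [0, 0, 0, 0, 0, 0, 42], [0, 0, 0, 0, 0, 0, 42]]}}

```text
time: 23.7
ee_pos: [640.5, -90.6, 123.5]
orientation: [[-0.762, 0.648, 0.001], [0.648, 0.762, -0.001], [-0.001, -0.0, -1.0]]
force: [-4.0, -0.9, 10.8]
opening: 47.2
grasp_force: 64.9
```

Request:
{"api": "servo_tool", "payload": {"increments": [[0, 0, 2, 0, 0, 0, 70], [0, 0, 0, 0, 0, 0, 70], [0, 0, 0, 0, 0, 0, 70], [0, 0, 30, 0, 0, 0, 80], [0, 0, 40, 0, 0, 0, 85]]}}

```text
time: 24.2
ee_pos: [639.2, -90.9, 191.5]
orientation: [[-0.762, 0.648, -0.006], [0.648, 0.762, 0.001], [0.005, -0.003, -1.0]]
force: [1.0, -0.8, 0.9]
opening: 85.2
grasp_force: 0.0
```

Request:
{"api": "servo_tool", "payload": {"increments": [[-34, -34, 0, 0, 0, 3, 85], [-34, -34, 0, 0, 0, 3, 85], [-34, -34, 0, 0, 0, 3, 85], [-34, -34, 0, 0, 0, 3, 85], [-34, -34, 0, 0, 0, 0, 85]]}}

```text
time: 24.7
ee_pos: [469.1, -261.9, 193.3]
orientation: [[-0.88, 0.475, 0.0], [0.475, 0.88, 0.0], [-0.0, 0.0, -1.0]]
force: [0.7, -1.1, 0.5]
opening: 85.2
grasp_force: 0.0
```

Request:
{"api": "servo_tool", "payload": {"increments": [[-34, -34, 0, 0, 0, 0, 85], [0, 0, 0, 0, 0, 0, 85], [0, 0, 0, 0, 0, 0, 85]]}}

```text
time: 25.0
ee_pos: [435.6, -295.9, 193.3]
orientation: [[-0.878, 0.479, 0.0], [0.479, 0.878, 0.0], [-0.0, 0.0, -1.0]]
force: [0.6, 0.6, -0.5]
opening: 84.9
grasp_force: 0.0
```

```bash
python3 chk.py; python3 - <<'E'
from h import *
b=vision.get_image("scene")["img"][180:300,130:410]; a=vision.get_image("top")["img"][140:290,250:470]
f=lambda i:cv2.convertScaleAbs(i,alpha=1.6)
m=np.vstack([cv2.resize(f(b),(700,300),interpolation=cv2.INTER_CUBIC),cv2.copyMakeBorder(cv2.resize(f(a),(440,300),interpolation=cv2.INTER_CUBIC),0,0,0,260,cv2.BORDER_CONSTANT)])
cv2.imwrite("pics/c3.png",m)
E
```

```text
top {'ell': (0, -3, 0.47), 'cam': (-5, 18, 0.39), 'arch': (0, -1, 0.27), 'step': (-13, -20, 0.22), 'zed': (-2, 6, 0.59), 'ball': (0, 0, 0.91)}
scene {'ell': (0, 0, 0.2), 'cam': (-1, -14, 0.39), 'arch': (12, -15, 0.25), 'step': (-20, 20, 0.17), 'zed': (0, 0, 0.74), 'ball': (0, 0, 0.89)}
[ 437.7 -293.4  193.8] 151.7 85.0
```

View pics/c3.png

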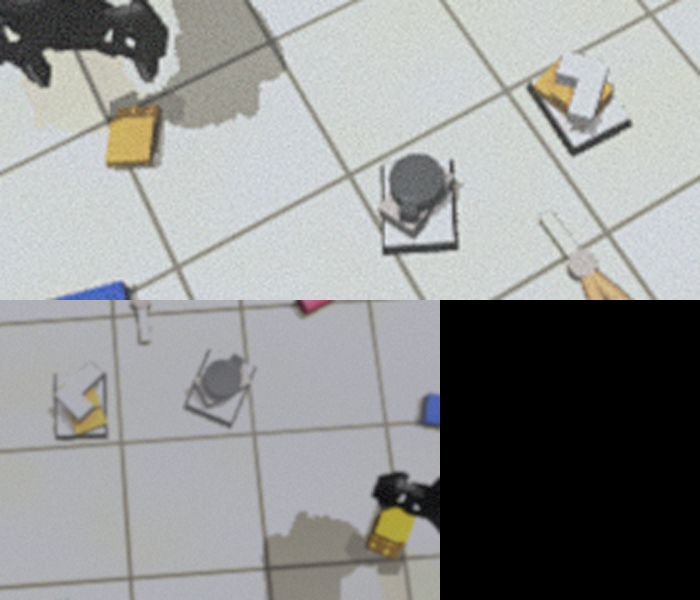

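Cam sits flat on the arch, the left column is intact, and the zed hasn't moved. Grasp the zed.

Request:
{"api": "servo_tool", "payload": {"increments": [[-2, 0, -35, 0, 0, 0, 85], [0, 0, -40, 0, 0, 0, 85], [0, 0, -30, 0, 0, 0, 85], [0, 0, -10, 0, 0, 0, 85], [0, 0, 0, 0, 0, 0, 85]]}}

```text
time: 25.7
ee_pos: [434.9, -293.3, 77.7]
orientation: [[-0.881, 0.473, -0.002], [0.473, 0.881, 0.002], [0.002, 0.001, -1.0]]
force: [-0.2, 0.6, 0.2]
opening: 85.0
grasp_force: 0.0
```

Request:
{"api": "servo_tool", "payload": {"increments": [[0, 0, 0, 0, 0, 0, 34], [0, 0, 0, 0, 0, 0, 34], [0, 0, 0, 0, 0, 0, 34], [0, 0, 0, 0, 0, 0, 34], [0, 0, 0, 0, 0, 0, 34]]}}

```text
time: 26.2
ee_pos: [435.1, -295.4, 80.2]
orientation: [[-0.88, 0.476, 0.002], [0.476, 0.88, -0.002], [-0.003, -0.001, -1.0]]
force: [-0.7, -0.8, 5.3]
opening: 40.2
grasp_force: 61.8
```

Request:
{"api": "servo_tool", "payload": {"increments": [[0, 0, 20, 0, 0, 0, 34], [0, 0, 40, 0, 0, 0, 34], [0, 0, 30, 0, 0, 0, 34], [34, 34, 0, 0, 0, 0, 34], [34, 34, 0, 0, 0, 0, 34]]}}

```text
time: 26.7
ee_pos: [501.9, -229.0, 169.6]
orientation: [[-0.876, 0.482, 0.001], [0.482, 0.876, -0.002], [-0.002, -0.002, -1.0]]
force: [1.0, 0.2, -3.8]
opening: 40.5
grasp_force: 62.0
```

Request:
{"api": "servo_tool", "payload": {"increments": [[34, 34, 0, 0, 0, 0, 34], [34, 34, 0, 0, 0, 0, 34], [34, 34, 0, 0, 0, 0, 34], [35, 34, 0, 0, 0, 0, 34], [0, 0, 0, 0, 0, 0, 34]]}}

```text
time: 27.2
ee_pos: [643.2, -80.5, 169.7]
orientation: [[-0.885, 0.466, 0.007], [0.466, 0.885, 0.01], [-0.001, 0.012, -1.0]]
force: [-0.5, 1.1, -2.7]
opening: 40.8
grasp_force: 62.3
```

Request:
{"api": "servo_tool", "payload": {"increments": [[0, 0, -10, 0, 0, 0, 34], [0, 0, -8, 0, 0, 0, 34], [0, 0, 0, 0, 0, 0, 34], [0, 0, 0, 0, 0, 0, 34]]}}

```text
time: 27.6
ee_pos: [638.4, -92.5, 149.7]
orientation: [[-0.879, 0.477, -0.002], [0.477, 0.879, -0.001], [0.001, -0.002, -1.0]]
force: [0.6, -1.4, -3.3]
opening: 40.6
grasp_force: 62.2
```

Request:
{"api": "servo_tool", "payload": {"increments": [[1, 1, -3, 0, 0, 0, 34], [0, 0, -1, 0, 0, 0, 34], [0, 0, 0, 0, 0, 0, 34], [0, 0, 0, 0, 0, 0, 34]]}}

```text
time: 28.0
ee_pos: [640.5, -89.6, 146.7]
orientation: [[-0.88, 0.475, 0.0], [0.475, 0.88, -0.0], [-0.0, 0.0, -1.0]]
force: [-0.3, 0.2, -4.8]
opening: 40.5
grasp_force: 62.3
```

Request:
{"api": "servo_tool", "payload": {"increments": [[0, 0, -1, 0, 0, 0, 34], [0, 0, 0, 0, 0, 0, 34], [0, 0, 0, 0, 0, 0, 34]]}}

```text
time: 28.3
ee_pos: [640.4, -89.6, 145.5]
orientation: [[-0.88, 0.475, -0.0], [0.475, 0.88, -0.0], [0.0, -0.0, -1.0]]
force: [0.1, 0.3, -3.8]
opening: 40.2
grasp_force: 62.3
```

Request:
{"api": "servo_tool", "payload": {"increments": [[0, 0, -1, 0, 0, 0, 34], [0, 0, 0, 0, 0, 0, 34], [0, 0, 0, 0, 0, 0, 34]]}}

```text
time: 28.6
ee_pos: [640.4, -89.6, 144.5]
orientation: [[-0.88, 0.475, -0.0], [0.475, 0.88, -0.0], [0.0, -0.0, -1.0]]
force: [-0.6, -0.1, -3.3]
opening: 40.8
grasp_force: 62.3
```

Request:
{"api": "servo_tool", "payload": {"increments": [[0, 0, -1, 0, 0, 0, 34], [0, 0, 0, 0, 0, 0, 34], [0, 0, 0, 0, 0, 0, 34]]}}

```text
time: 28.9
ee_pos: [640.5, -89.6, 144.3]
orientation: [[-0.88, 0.475, 0.0], [0.475, 0.88, -0.0], [-0.0, -0.0, -1.0]]
force: [-2.5, -0.7, 3.0]
opening: 40.8
grasp_force: 62.9
```

Request:
{"api": "servo_tool", "payload": {"increments": [[0, 0, 1, 0, 0, 0, 60], [0, 0, 0, 0, 0, 0, 65], [0, 0, 0, 0, 0, 0, 70], [0, 0, 30, 0, 0, 0, 75], [0, 0, 45, 0, 0, 0, 75]]}}

```text
time: 29.4
ee_pos: [639.0, -90.2, 217.2]
orientation: [[-0.88, 0.475, -0.007], [0.475, 0.88, 0.0], [0.006, -0.003, -1.0]]
force: [0.9, -0.7, 0.3]
opening: 75.2
grasp_force: 0.0
```

Request:
{"api": "servo_tool", "payload": {"increments": [[-26, 41, 0, 0, 0, 7, 0], [-26, 41, 0, 0, 0, 7, 0], [-26, 41, 0, 0, 0, 7, 0], [-26, 41, 0, 0, 0, 7, 0], [-26, 41, 0, 0, 0, 7, 0]]}}

```text
time: 29.9
ee_pos: [509.5, 116.8, 219.9]
orientation: [[-0.993, -0.12, 0.001], [-0.12, 0.993, 0.001], [-0.001, 0.0, -1.0]]
force: [1.0, 0.4, -0.2]
opening: 1.9
grasp_force: 0.0
```

Request:
{"api": "servo_tool", "payload": {"increments": [[-26, 42, 0, 0, 0, 7, 0], [-26, 42, 0, 0, 0, 1, 0], [-26, 42, 0, 0, 0, 0, 0], [-27, 42, 0, 0, 0, 0, 0], [0, 0, 0, 0, 0, 0, 0]]}}

```text
time: 30.4
ee_pos: [400.1, 291.3, 221.5]
orientation: [[-0.964, -0.267, -0.0], [-0.267, 0.964, 0.008], [-0.002, 0.008, -1.0]]
force: [0.4, 0.1, 0.8]
opening: -0.2
grasp_force: 0.0
```

```bash
python3 - <<'E'
from h import *
b=vision.get_image("scene")["img"][110:290,250:450]; a=vision.get_image("top")["img"][140:280,170:400]
f=lambda i:cv2.convertScaleAbs(i,alpha=1.6)
m=np.hstack([cv2.resize(f(b),(400,360),interpolation=cv2.INTER_CUBIC),cv2.copyMakeBorder(cv2.resize(f(a),(400,243),interpolation=cv2.INTER_CUBIC),0,117,0,0,cv2.BORDER_CONSTANT)])
cv2.imwrite("pics/c4.png",m)
o=get_obs();print(o["ee_pos"],o["time"])
E
```

```text
[404.6355911  284.81061624 219.89880909] 30.5
```

View pics/c4.png

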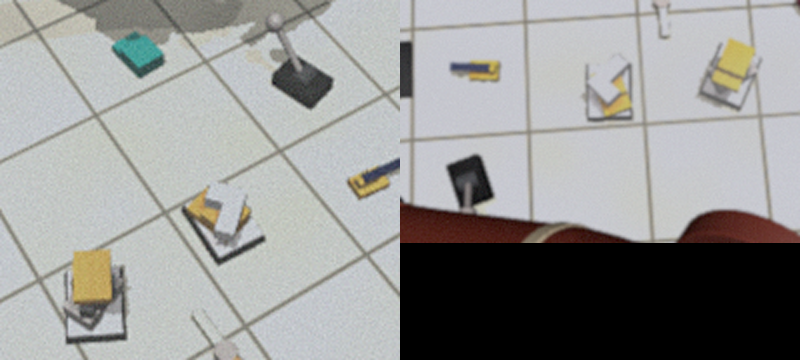

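Both columns stand (zed on cam on arch; ell on step), lever off. Now push the lever up.

Request:
{"api": "servo_tool", "payload": {"increments": [[0, 0, -34, 0, 0, 0, 0], [0, 0, -30, 0, 0, 0, 0], [8, 2, 0, 0, 0, 0, 0], [8, 2, 0, 0, 0, 0, 0], [8, 2, 0, 0, 0, 0, 0]]}}

```text
time: 31.0
ee_pos: [429.8, 289.5, 156.9]
orientation: [[-0.968, -0.25, -0.001], [-0.25, 0.968, 0.001], [0.001, 0.001, -1.0]]
force: [-5.6, -0.6, 4.9]
opening: 0.1
grasp_force: 2.4
```

Request:
{"api": "servo_tool", "payload": {"increments": [[8, 2, 0, 0, 0, 0, 0], [8, 2, 0, 0, 0, 0, 0], [8, 2, 0, 0, 0, 0, 0], [8, 2, 0, 0, 0, 0, 0], [6, 2, 0, 0, 0, 0, 0]]}}

```text
time: 31.5
ee_pos: [468.8, 299.3, 155.6]
orientation: [[-0.968, -0.251, 0.001], [-0.251, 0.968, 0.0], [-0.001, -0.0, -1.0]]
force: [-1.1, -0.7, 0.9]
opening: 0.2
grasp_force: 0.5
```

Request:
{"api": "servo_tool", "payload": {"increments": [[4, 1, 0, 0, 0, 0, 0], [3, 1, 0, 0, 0, 0, 0], [2, 1, 0, 0, 0, 0, 0], [0, 0, 0, 0, 0, 0, 0], [0, 0, 0, 0, 0, 0, 0]]}}

```text
time: 32.0
ee_pos: [476.5, 302.4, 155.5]
orientation: [[-0.968, -0.252, 0.0], [-0.252, 0.968, 0.0], [-0.0, 0.0, -1.0]]
force: [0.5, -1.0, 0.3]
opening: 0.1
grasp_force: 0.0
```

Request:
{"api": "servo_tool", "payload": {"increments": [[2, 1, 0, 0, 0, 0, 0], [2, 0, 0, 0, 0, 0, 0], [0, 0, 0, 0, 0, 0, 0], [-20, -5, 0, 0, 0, 0, 0], [-40, -10, 0, 0, 0, 0, 0]]}}

```text
time: 32.5
ee_pos: [422.6, 288.8, 155.4]
orientation: [[-0.969, -0.247, 0.003], [-0.247, 0.969, 0.003], [-0.003, 0.002, -1.0]]
force: [-0.4, 0.4, 0.2]
opening: 0.1
grasp_force: 0.0
```

Request:
{"api": "servo_tool", "payload": {"increments": [[0, 0, 45, 0, 0, 0, 0], [0, -45, 10, 0, 0, 0, 0], [0, -45, 0, 0, 0, 0, 0], [0, -45, 0, 0, 0, 0, 0], [0, -45, 0, 0, 0, 0, 0]]}}

```text
time: 33.0
ee_pos: [420.6, 106.8, 210.9]
orientation: [[-0.968, -0.253, 0.001], [-0.253, 0.968, -0.0], [-0.001, -0.001, -1.0]]
force: [0.9, 0.5, -0.0]
opening: 0.0
grasp_force: 0.0
```

```bash
python3 - <<'E'
from h import *
a=np.mean([vision.get_image("top")["img"].astype(float) for _ in range(3)],0)[211:263,179:231]; b=np.mean([vision.get_image("scene")["img"].astype(float) for _ in range(3)],0)[122:174,381:433]
cv2.imwrite("pics/l2.png",cv2.resize(np.clip(np.hstack([a,b])*1.6,0,255).astype(np.uint8),None,fx=7,fy=7,interpolation=cv2.INTER_CUBIC))
E
```

```text
(no output)
```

View pics/l2.png

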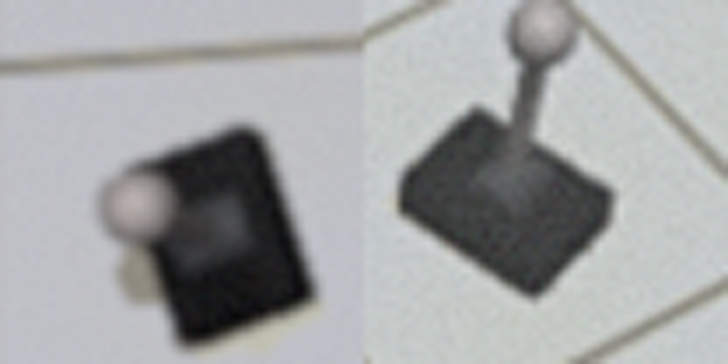

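```bash
python3 - <<'E'
from fit import *
w=np.array([503.6,309.8]); yaw=np.radians(14.9)
t=(179+140.5/7-.5,211+206.5/7-.5); s=(381+179.5/7-.5,122+30.5/7-.5)
f=least_squares(lambda P:np.concatenate([w2pix(D["top"],P)-t,w2pix(D["scene"],P)-s]),[500,310,110])
dx=f.x[:2]-w; lx=dx@[np.cos(yaw),np.sin(yaw)]
print(f.x,f.fun,"lx",lx,"angle",.7+np.arctan2(lx,f.x[2]-22))
for lean in(-.1,0,.1): 
    p=[w[0]+90*np.sin(lean)*np.cos(yaw),w[1]+90*np.sin(lean)*np.sin(yaw),22+90*np.cos(lean)]
    print(lean,w2pix(D["top"],p)-t,w2pix(D["scene"],p)-s)
E
```

```text
[503.38056377 312.39460745 114.969727  ] [-0.07270506 -0.03268657 -0.0840052   0.02319856] lx 0.45510073416853786 angle 0.704895110632103
-0.1 [2.4905387  3.55828984] [-3.81868736 -0.448458  ]
0 [ 1.41756476 -0.06167602] [-1.0233193   1.25957172]
0.1 [ 0.4643285  -3.62535225] [1.73659026 3.21355626]
```

```bash
python3 - <<'E'
from h import *
b=vision.get_image("scene")["img"][100:300,140:460]
cv2.imwrite("pics/f.png",cv2.resize(cv2.convertScaleAbs(b,alpha=1.6),None,fx=2.5,fy=2.5,interpolation=cv2.INTER_CUBIC))
E
```

```text
(no output)
```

View pics/f.png

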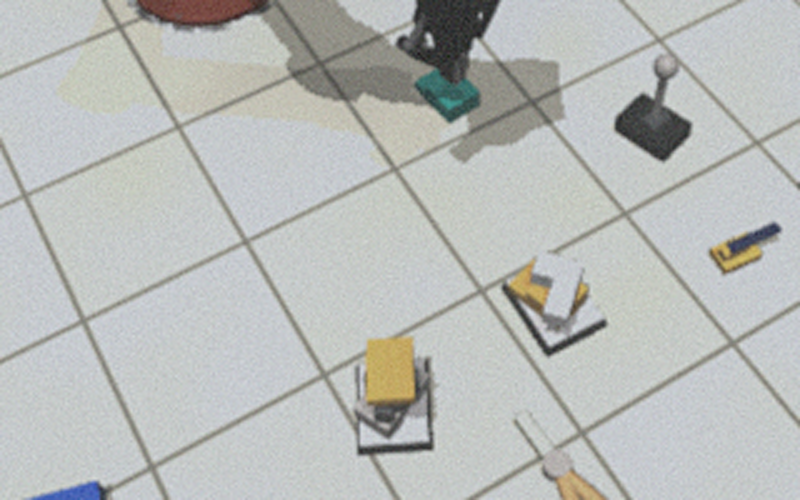

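Both piles stand centred on their blocks at (390,390) and (552,300), the lever is upright at (663,95), and the gripper is clear in the air.

```bash
python3 -c "
from cell import job
print(job.finish_job())"
```

```text
the job is handed in; nothing more can be done
None
```

I've handed the job in: the lever was swung to off, then the ell was piled on the step on one block and the zed on the cam on the arch on the other, and last the lever was set upright at about 0.70 rad; the hand-in returned no verdict.

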